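Hold down the humidity keeper's recessed reset button

ROBOT

A 6-joint arm with a two-finger parallel gripper is mounted at the origin on the work surface. World frame = base frame: x ahead of the robot, y to its left, z up, the work surface at z = 0. Lengths are in m, angles in rad, forces in N, time in s.
With the tool pointing down it reaches from about 0.25 to 0.725 m from the base axis. Payload 4 kg.
Tool frame: the origin (TCP) lies midway between the tips of the shut fingers; the grasp point (between the pads) lies 19 mm behind it; z points along the fingers, y is the line along which they close (so a half turn about z gives the same grasp; the last joint's range is limited). The gripper opens to 85 mm and grips with 20 to 120 N. Pads are 22 mm wide; open, the fingers measure 114 mm over their backs; the gripper's body (76 mm by 85 mm) begins 54 mm behind the grasp point. The pads swing forward as they close: fully open they stand 13 mm farther back than shut.
Start: joints at [-1.328, 0.241, 0.005, 1.335, 0, 1.571], TCP at [0.12, -0.485, 0.191] pointing down, gripper open.
Joint ranges: [-2.72, 2.72], [-1.05, 1.87], [-1.09, 1.28], [-1.99, 2.15], [-1.42, 1.44], [-3.14, 3.14]. Speed limits (rad/s): [2.79, 2.79, 3.14, 3.14, 3.14, 3.14].

INTERFACE

Orientations are given as a unit quaternion [x, y, z, w].
In Python, from workcell import monitor, vision, job gives the robot as it stands.
- The arm moves only by the tool move_arm, never from a script. Its argument "moves" is a list that holds one entry, the list of rows, each a list of 5 numbers: the shift along the world's x, y, z in m, then the turn about the world's z in degrees, then the opening in per cent of the stroke, from 0 (shut) to 100 (fully open). In form: [[[x, y, z, turn, gripper], ...]]. A call has 1 to 5 rows; each row is the pose to reach, as a shift and turn from the pose commanded when the call began; what a row does not reach only later rows make up. A row lasts 1/8 s, in which the tool goes at most 62.5 mm and 10.7 degrees, less where a joint would pass 70% of its speed; a pose out of reach is approached as far as the arm can. A call with a gripper value outside its range is refused whole. The fingers move at their own pace and stop on an object; the grip force is fixed at half the most. Time passes only in rows, so rows that repeat a pose let the fingers close. It gives the time, the measured TCP pose, the force, the opening and the grip force at its end, in the units of the state.
- monitor.get_obs(): the state, without advancing time (a new reading comes with each control period).
- vision.camera(name): name is "scene" or "side" or "wrist"; returns a dict with "color" (400x640x3 uint8, red, green, blue), "camera_matrix" (3x3 intrinsics, pixels), "eye" and "attitude" of the camera in the world; the wrist camera has in their place "hand_eye" (4x4, takes a point from camera to tool coordinates, whose origin is the TCP and whose axes are the flange's). Camera axes: x right, y up, looking along -z (the intrinsics and any distortion apply to the point x, -y, -z); pixel columns grow to the right and rows downward; lengths in m; the calibration is good to about 2 mm. A picture is of the moment at which its call begins: read the wrist's pose just before it. There is no depth.
- job.job_done(): hands the job in; it is judged then, once.
The state is a dict: "clock": time; "joint_pos": joint angles; "joint_vel": joint speeds; "tau": joint torques, N m; "eef_pos": TCP position; "tool_rot": TCP orientation; "ft_force": force on the tool from outside, world axes, zero at the start; "ft_torque": the same for the moment, N m; "grip_width": finger opening in m; "grasp_force": force on a finger pad.
Only numpy, scipy, OpenCV 4.12 (cv2) and the standard library are available. Lean on these libraries where they do the work, as an engineer would, in place of code of your own. Each camera call takes 0.05 s, during which the arm holds its last target. There are 200 camera calls.

TASK

The grey humidity keeper on the mate shelf has frozen and needs a reset. First slide its black top cover fully open by the orange ridge, then take the blue-handled reset pin out of its wooden stand, reach it through the round hole in the compartment and press the recessed red button all the way down. Finish while still gripping the pin and holding the button fully down with it, the cover left open; leave the gourds and the canister standing where they are.

Things in the scene. Friction and masses are not known exactly. Their poses are not given: they have to be found in the camera images.
- keeper: fixed grey box, 120 x 190 mm, 55 mm tall, standing on the surface. Origin: centre of its underside; z up; y along its long side, the way the cover opens. Guide rails along y on its top at x = -43.5 and +43.5 mm, up to 62 mm high. Compartment under the cover, open at the top: 60 mm (x) by 64 mm (y), centred at x = 0, y = -45 mm, 15 mm deep down to a white panel at height 40 mm.
- cover (a joint): how far the flat black cover is slid open, in m: 0 = shut over the compartment, 0.075 = fully open (end stop). It starts 0 to 12 mm open. It slides to the keeper's +y with about 1.5 N of friction and stays where it is left. Plate 76 mm (x) by 78 mm (y), 4 mm thick, its top 59 mm above the surface.
- cover_ridge (a point): middle of the top edge of the orange ridge in the middle of the cover, 81 mm above the surface; moves with the cover. The ridge stands 22 mm above the cover plate, is 10 mm thick along the keeper's y and 40 mm long along its x. Axes as the keeper's.
- aperture (a point): centre of the mouth of the round hole in the white compartment panel, at height 40 mm; the hole is 19 mm in diameter and straight down. Axes as the keeper's; under the cover until that is open.
- reset_button (a joint): how far the red button is pressed, in m: 0 = up, 0.005 = fully down. Spring return: begins to move at about 1.8 N, fully down at about 4.8 N; it comes up again when let go.
- button_top (a point): centre of the top of the red button (17 mm in diameter) in the hole, 18 mm below the hole's mouth, so 22 mm above the surface when up and 17 mm when fully down.
- stand: fixed brown wooden block, 56 x 56 mm and 66 mm tall, with an upright hole 11 mm in diameter and 64 mm deep in the middle of its top, in which the pin stands. Origin: centre of its underside. It changes places with gourd_a and the canister from start to start.
- pin: loose reset pin, 112 mm long, 0.04 to 0.09 kg: round steel shaft 8 mm in diameter, 60 mm long, and above it a round blue handle 20 mm in diameter, 52 mm long. Stands upright in the stand, the handle's foot on the stand's top at height 66 mm, the handle's top at 118 mm. Origin at the tip, z along the pin towards the handle.
- pin_tip (a point): the lower end of the pin's shaft, on its axis (same as the pin's origin).
- pin_handle (a point): on the pin's axis, 90 mm above the tip and 30 mm above the foot of the handle: a good place to grip.
- gourd_a: light calabash drinking gourd with a steel collar, 74 mm wide at the belly, 90 mm tall, 0.14 kg, standing loose; bystander. Origin: centre of its underside.
- gourd_b: reddish calabash drinking gourd with a steel collar, 74 mm wide at the belly, 90 mm tall, 0.14 kg, standing loose; bystander. Origin: centre of its underside.
- gourd_c: brown calabash drinking gourd with a steel collar, 74 mm wide at the belly, 90 mm tall, 0.14 kg, standing loose; bystander. Origin: centre of its underside.
- canister: matte grey canister with a dark twist cap, 84 mm in diameter, 119 mm tall, about 0.4 kg, standing loose; bystander. Origin: centre of its underside.
Not all that is in view belongs to the job. What is meant by the keeper is not yellow, and is the smaller of those in its own colour.

How it is judged:
By the outcome, as a careful person would: the job done as asked, in the order asked, and still so for the second after the job is handed in, while the arm keeps its last pose, push and grip.
It also fails if it takes over 56 s, if anything falls off the work surface, if the arm or the gripper's body presses on something with over 40 N, if the wrist force passes 120 N, or if a joint passes its speed limit or range.

## Working session

There is one attempt and no reset: what is moved stays moved. The work goes in short steps, Python scripts to look and compute and a tool call to move; the robot and the scene stay as the last step left them, time stands still between calls to the robot, and variables do not carry over. Pictures are saved under pics/ and viewed, at most 10 in all, crops included, and the job is handed in when it is done.

Besides the shell and the picture viewer there is one more tool, called after "Request:" as a command line: name --argument value ..., lists and objects as JSON in quotes. move_arm: Moves the arm, as the interface text tells. Its arguments: {"type":"object","properties":{"moves":{"type":"array","items":{"type":"array","items":{"type":"array","items":{"type":"number"}}}}},"required":["moves"]}

```bash
mkdir -p pics; cat > h.py <<'E'
import numpy as np, cv2
from workcell import monitor, vision, job
from scipy.spatial.transform import Rotation as R
def ray(c,px):
    K=np.array(c["camera_matrix"]);d=c.get("dist")
    u=np.linalg.solve(K,[px[0],px[1],1.0]); v=np.array([u[0],-u[1],-u[2]])
    return v
def att(c):
    a=np.array(c["attitude"],float)
    return R.from_quat(a).as_matrix() if a.size==4 else a.reshape(3,3)
def plane(c,px,z):
    if "eye" in c: e=np.array(c["eye"]);d=att(c)@ray(c,px)
    else:
        o=c["obs"];T=np.array(c["hand_eye"]);Rt=R.from_quat(o["tool_rot"]).as_matrix()
        e=np.array(o["eef_pos"])+Rt@T[:3,3]; d=Rt@T[:3,:3]@ray(c,px)
    return e+d*(z-e[2])/d[2]
def cam(n):
    o=monitor.get_obs();c=dict(vision.camera(n));c["obs"]=o;return c
def save(c,f): cv2.imwrite("pics/"+f,cv2.cvtColor(c["color"],cv2.COLOR_RGB2BGR))
E
python3 - <<'E'
from h import *
for n in ["scene","side","wrist"]:
    c=cam(n);save(c,n+"0.png");print(n,{k:np.round(v,3).tolist() if k!="color" else 0 for k,v in c.items() if k!="obs"})
print(monitor.get_obs())
E
```

```text
scene {'color': 0, 'camera_matrix': [[392.211, 0.0, 318.586], [0.0, 392.211, 208.563], [0.0, 0.0, 1.0]], 'eye': [1.116, -0.097, 0.912], 'attitude': [0.22, 0.199, 0.636, 0.713]}
side {'color': 0, 'camera_matrix': [[505.407, 0.0, 324.183], [0.0, 505.407, 204.756], [0.0, 0.0, 1.0]], 'eye': [0.198, 0.684, 0.92], 'attitude': [-0.074, 0.37, 0.906, -0.192]}
wrist {'color': 0, 'camera_matrix': [[346.031, 0.0, 316.543], [0.0, 346.031, 199.531], [0.0, 0.0, 1.0]], 'hand_eye': [[0.0, 0.965, 0.262, 0.066], [1.0, -0.0, 0.0, 0.0], [0.0, 0.262, -0.965, -0.183], [0.0, 0.0, 0.0, 1.0]]}
{'clock': 0.15, 'joint_pos': array([-1.32803490e+00,  2.41258893e-01,  4.03111049e-03,  1.33519786e+00,
       -7.51980696e-06,  1.57077649e+00]), 'joint_vel': array([ 0.0010712 , -0.00269298,  0.0032911 ,  0.00062815,  0.00047231,
        0.00070145]), 'tau': array([-6.10711413e-04, -3.72634149e+01,  2.52638733e+01,  1.23252673e-02,
        4.02016997e-05, -4.66791747e-06]), 'eef_pos': array([ 0.12005852, -0.48481069,  0.19070706]), 'tool_rot': array([ 9.92640871e-01,  1.21092684e-01, -1.02365472e-04, -8.08210762e-04]), 'ft_force': array([-0.54952676,  0.38247626, -0.43904787]), 'ft_torque': array([ 0.01395225, -0.00548437, -0.05040214]), 'grasp_force': 0.0, 'grip_width': 0.08554558980763166}
```

View pics/scene0.png

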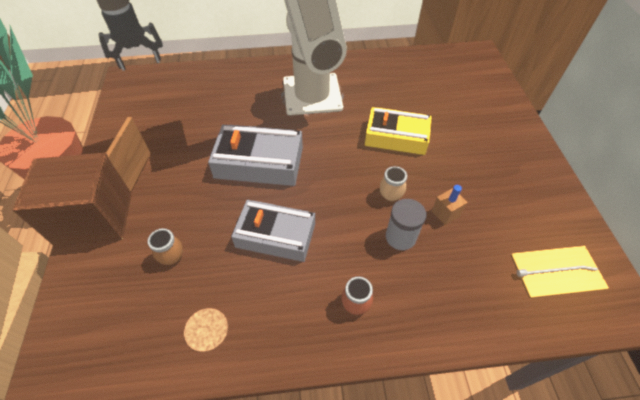

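View pics/side0.png

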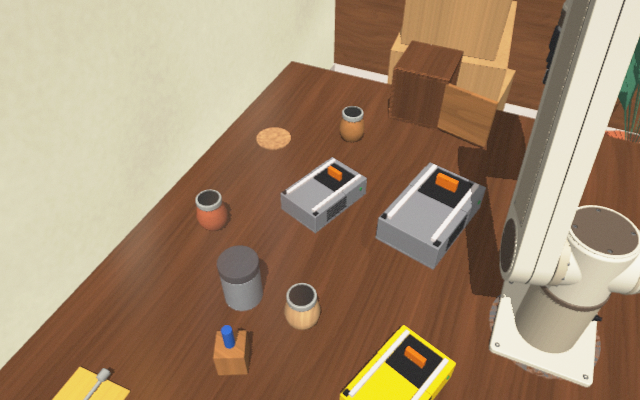

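The scene view (640x400) shows three candidate boxes: a large grey one at (257,155), a smaller grey one at (275,230) and a yellow one at (398,130). I choose the small grey one, whose orange ridge is at about (259,218). The pin's blue handle is at (455,193) and its stand at (449,207). The spoon on the yellow cloth at (555,271) is a decoy. The side view agrees: keeper (323,193), ridge (335,173), pin (228,337).

```bash
python3 - <<'E'
from h import *
def mask(c,lo,hi,box):
    h=cv2.cvtColor(c["color"],cv2.COLOR_RGB2HSV);m=cv2.inRange(h,lo,hi);z=np.zeros_like(m);x0,y0,x1,y1=box;z[y0:y1,x0:x1]=m[y0:y1,x0:x1];return z
def tri(p):
    A=np.zeros((3,3));b=np.zeros(3)
    for c,px in p:
        d=att(c)@ray(c,px);d/=np.linalg.norm(d);P=np.eye(3)-np.outer(d,d);A+=P;b+=P@np.array(c["eye"])
    return np.linalg.solve(A,b)
S=cam("scene");D=cam("side")
bx={"or":((245,200,275,232),(318,160,352,185)),"bl":((440,175,475,210),(212,318,242,355)),"rail":((225,190,325,265),(270,145,375,232))}
rng={"or":((5,150,120),(20,255,255)),"bl":((105,120,60),(130,255,255)),"rail":((0,0,195),(180,50,255))}
for k in bx:
    cen=[]
    for c,b in zip((S,D),bx[k]):
        m=mask(c,*rng[k],b)
        n,l,st,ce=cv2.connectedComponentsWithStats(m)
        for i in range(1,n):
            if st[i,4]<15: continue
            ys,xs=np.nonzero(l==i)
            print(k,st[i].tolist(),ce[i].round(1))
            if k=="rail":
                r=cv2.minAreaRect(np.c_[xs,ys].astype(np.float32));bp=cv2.boxPoints(r)
                o=bp[np.argsort(bp[:,0])]; 
                for e in (o[:2].mean(0),o[2:].mean(0)): print("  end",e.round(1),plane(c,e,0.062).round(4))
        ys,xs=np.nonzero(m);cen.append((c,(xs.mean()+0.,ys.mean())))
    if k!="rail":print(k,"tri",tri(cen).round(4))
s=S["color"][185:270,220:330];d=D["color"][145:235,265:375]
s=cv2.resize(s,None,fx=3.6,fy=3.6,interpolation=2);d=cv2.resize(d,None,fx=3.6,fy=3.6,interpolation=2)
h=max(s.shape[0],d.shape[0]);q=[cv2.copyMakeBorder(a,0,h-a.shape[0],0,0,0) for a in (s,d)]
cv2.imwrite("pics/crop1.png",np.hstack(q)[:,:,::-1])
E
```

```text
or [254, 210, 9, 17, 99] [258.3 217.5]
or [328, 166, 14, 15, 134] [334.6 172.9]
or tri [ 0.5482 -0.1934  0.0694]
bl [450, 185, 11, 16, 76] [455.4 191.9]
bl [221, 325, 13, 23, 213] [227.5 335.9]
bl tri [0.5438 0.3219 0.0936]
rail [247, 202, 63, 16, 283] [278.8 209. ]
  end [246.8 202.8] [ 0.494  -0.2221  0.062 ]
  end [309.4 215. ] [ 0.5519 -0.0608  0.062 ]
rail [235, 229, 68, 17, 300] [270.8 237.4]
  end [235.2 230.1] [ 0.5761 -0.2524  0.062 ]
  end [302.1 243.5] [ 0.6343 -0.0871  0.062 ]
rail [287, 158, 49, 36, 212] [309.7 176.2]
  end [286.6 192.4] [ 0.6286 -0.0856  0.062 ]
  end [334.3 159. ] [ 0.5714 -0.2476  0.062 ]
rail [312, 174, 49, 37, 238] [335.9 192.6]
  end [312.2 210.3] [ 0.5468 -0.0566  0.062 ]
  end [359.8 174.7] [ 0.4894 -0.2183  0.062 ]
```

View pics/crop1.png

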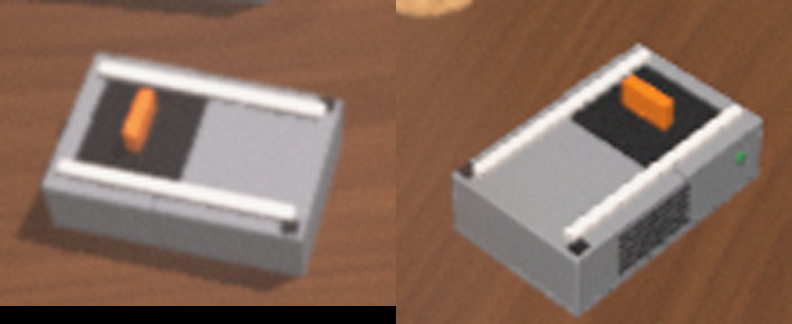

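The crop confirms the choice: small, grey, black cover on the -y end with a thin orange ridge, opening toward +y (world heading about 70°). Next I locate the obstacles for clearance.

```bash
python3 - <<'E'
from h import *
S=cam("scene");D=cam("side")
for n,p,z in [("can cap",(408,210),.119),("gourdA top",(396,174),.09),("gourdB top",(358,289),.09),("gourdC top",(162,239),.09),("boxfoot",(123,237),0),("boxfoot2",(150,160),0),("boxfoot3",(107,185),0),("standtop",(448,202),.066),("bigkeeper",(300,180),0)]: print(n,plane(S,p,z).round(3))
for n,p,z in [("can cap",(238,262),.119),("gA",(302,296),.09),("boxfoot",(395,123),0),("boxR",(493,145),0),("standtop",(231,340),.066)]: print("side",n,plane(D,p,z).round(3))
E
```

```text
can cap [0.603 0.178 0.119]
gourdA top [0.465 0.184 0.09 ]
gourdB top [0.78  0.026 0.09 ]
gourdC top [ 0.599 -0.423  0.09 ]
boxfoot [ 0.524 -0.564  0.   ]
boxfoot2 [ 0.251 -0.527  0.   ]
boxfoot3 [ 0.336 -0.641  0.   ]
standtop [0.556 0.307 0.066]
bigkeeper [ 0.383 -0.073  0.   ]
side can cap [0.599 0.182 0.119]
side gA [0.457 0.186 0.09 ]
side boxfoot [ 0.496 -0.544  0.   ]
side boxR [ 0.205 -0.56   0.   ]
side standtop [0.544 0.313 0.066]
```

Request:
move_arm --moves '[[[0,0,0.05,10,60],[0,0,0.1,20,60],[0,0,0.15,30,60],[0,0,0.19,40,60],[0,0,0.19,50,60]]]'

```text
clock: 0.98
eef_pos: [0.1206, -0.4867, 0.3852]
tool_rot: [0.847, 0.532, -0.001, 0.004]
ft_force: [-0.0, -0.3, -0.4]
grip_width: 0.0512
grasp_force: 0.0
```

```bash
python3 - <<'E'
from h import *
print(monitor.get_obs())
E
```

```text
{'clock': 0.975, 'joint_pos': array([-1.32800143e+00,  2.51519190e-01,  5.19979777e-01,  1.83166775e+00,
        1.90802009e-05,  6.92366175e-01]), 'joint_vel': array([ 1.11721957e-03,  2.05965369e-02, -9.05696351e-02, -4.15190700e-02,
        2.11231486e-04, -1.38102256e+00]), 'tau': array([-2.53336939e-04, -3.88406467e+01,  2.62690902e+01,  4.36394345e-01,
       -2.94821657e-04,  1.14929169e+00]), 'eef_pos': array([ 0.12055238, -0.48669708,  0.38522266]), 'tool_rot': array([ 0.84692347,  0.53170127, -0.00117672,  0.00360752]), 'ft_force': array([-0.01456181, -0.33827466, -0.41273902]), 'ft_torque': array([-0.08014828,  0.01087772, -0.06976554]), 'grasp_force': 0.0, 'grip_width': 0.05115821945378312}
```

Request:
move_arm --moves '[[[0.045,0.03,0,10,60],[0.09,0.06,0,20,60],[0.135,0.09,-0.02,30,60],[0.18,0.12,-0.04,40,60],[0.225,0.15,-0.06,50,60]]]'

```text
clock: 1.6
eef_pos: [0.3465, -0.3342, 0.3209]
tool_rot: [0.543, 0.84, -0.0, 0.0]
ft_force: [0.5, -0.6, -0.3]
grip_width: 0.0514
grasp_force: 0.0
```

Request:
move_arm --moves '[[[0.045,0.03,-0.02,10,60],[0.09,0.06,-0.05,20,60],[0.135,0.09,-0.07,30,60],[0.18,0.12,-0.09,40,60],[0.203,0.142,-0.11,46.5,60]]]'

```text
clock: 2.22
eef_pos: [0.5501, -0.1915, 0.2101]
tool_rot: [0.167, 0.986, 0.0, -0.0]
ft_force: [0.1, 0.4, 0.5]
grip_width: 0.051
grasp_force: 0.0
```

```bash
cat > w.py <<'E'
from h import *
import sys
c=cam("wrist");save(c,sys.argv[1]);o=c["obs"]
print(o["clock"],o["eef_pos"].round(4),R.from_quat(o["tool_rot"]).as_matrix()[:,1].round(4),o["joint_pos"].round(2))
h=cv2.cvtColor(c["color"],cv2.COLOR_RGB2HSV)
for k,lo,hi,z in [("orange",(5,150,120),(20,255,255),.081),("blue",(105,120,60),(130,255,255),.118)]:
    m=cv2.inRange(h,lo,hi);n,l,st,ce=cv2.connectedComponentsWithStats(m)
    for i in range(1,n):
        if st[i,4]>150: print(k,st[i],ce[i].round(1),plane(c,ce[i],z).round(4))
E
python3 w.py w1.png
```

```text
2.225 [ 0.5501 -0.1915  0.2101] [3.295e-01 9.441e-01 2.000e-04] [-0.34  0.4   0.28  1.45  0.    0.  ]
orange [310 156  12  46 207] [315.3 175.9] [ 0.5462 -0.1913  0.081 ]
orange [529 259  35  59 510] [545.2 291.1] [ 0.7337 -0.0117  0.081 ]
```

View pics/w1.png

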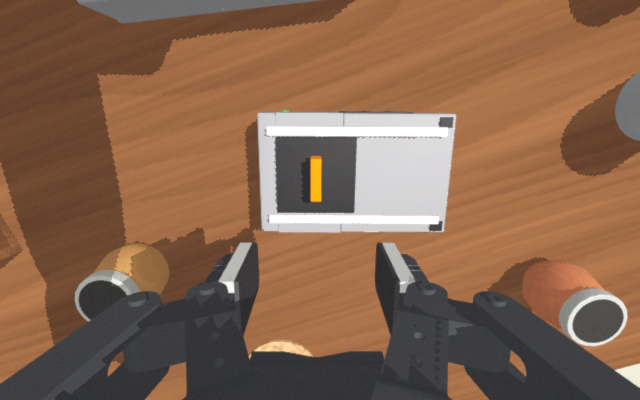

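The wrist view shows the keeper square to the image, with the ridge at (315,179) midway between the fingers. I descend and grip it.

Request:
move_arm --moves '[[[-0.003,0,-0.05,0,60],[-0.003,0,-0.1,0,60],[-0.003,0,-0.144,0,60],[-0.003,0,-0.144,0,0],[-0.003,0,-0.144,0,0]]]'

```text
clock: 2.9
eef_pos: [0.5463, -0.1939, 0.0691]
tool_rot: [0.17, 0.985, -0.0, 0.001]
ft_force: [0.1, -0.5, 0.9]
grip_width: 0.0157
grasp_force: 0.0
```

Request:
move_arm --moves '[[[0,0,0,0,0],[0,0,0,0,0]]]'

```text
clock: 3.15
eef_pos: [0.5466, -0.1939, 0.0694]
tool_rot: [0.17, 0.985, -0.0, 0.002]
ft_force: [-0.9, 0.3, -0.8]
grip_width: 0.0001
grasp_force: 0.0
```

```bash
python3 w.py w2.png; python3 - <<'E'
from h import *
q=[]
for n,(x0,y0,x1,y1) in [("scene",(215,140,345,270)),("side",(260,100,390,230))]:
    c=cam(n);q.append(cv2.resize(c["color"][y0:y1,x0:x1],(390,390),interpolation=2))
cv2.imwrite("pics/c2.png",np.hstack(q)[:,:,::-1])
E
```

```text
3.15 [ 0.5466 -0.1939  0.0694] [0.3354 0.9421 0.    ] [-0.34  0.47  0.01  1.11  0.    0.  ]
orange [311 195  21  46 878] [321.2 217.3] [ 0.5378 -0.1882  0.081 ]
orange [573 251  56  25 279] [601.1 262.1] [ 0.6124 -0.0544  0.081 ]
orange [622 339  18  61 580] [632.2 367.6] [ 0.6878 -0.0459  0.081 ]
```

View pics/c2.png

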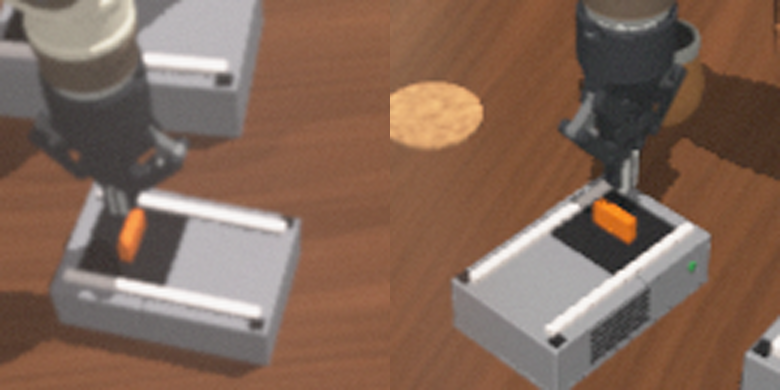

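View pics/w2.png

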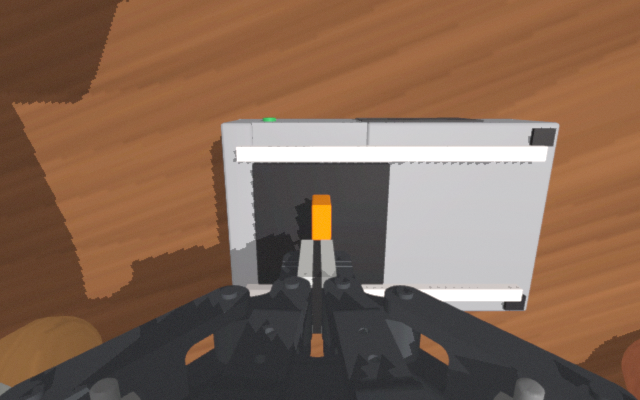

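```bash
python3 - <<'E'
from h import *
S=cam("scene");D=cam("side")
def proj(c,X):
    v=att(c).T@(np.array(X)-np.array(c["eye"]));K=np.array(c["camera_matrix"]);p=K@np.array([v[0],-v[1],-v[2]]);return (p[:2]/p[2]).round(1)
for n,X in [("tcp",(.5466,-.1939,.0694)),("tcp+5cm",(.5466,-.1939,.12)),("rtop",(.547,-.192,.081))]: print(n,proj(S,X),proj(D,X))
for c,k in((S,(245,195,275,240)),(D,(318,155,360,190))):
    m=cv2.inRange(cv2.cvtColor(c["color"],cv2.COLOR_RGB2HSV),(5,150,120),(20,255,255))
    x0,y0,x1,y1=k;ys,xs=np.nonzero(m[y0:y1,x0:x1]);print(len(xs),xs.min()+x0,xs.max()+x0,ys.min()+y0,ys.max()+y0,xs.mean()+x0,ys.mean()+y0)
E
```

```text
tcp [257.6 216.7] [335.2 172.2]
tcp+5cm [254.9 205.4] [335.6 156.7]
rtop [257.8 214.2] [334.8 169.1]
95 255 262 210 226 258.37894736842105 217.65263157894736
168 318 359 155 180 335.2202380952381 170.60714285714286
```

The wrist view shows the ridge at (321,217) with the shut fingers (298–337, row 240 on) in front of it. The scene view puts the fingertips at about (255,210), so they shut roughly 28 mm above where the stated TCP says. The fingers are above the ridge, so I open and go lower in guarded steps.

Request:
move_arm --moves '[[[0,0,0,0,50],[0,0,0,0,50],[0,0.001,-0.005,0,50],[0,0.001,-0.01,0,50],[0,0.001,-0.01,0,50]]]'

```text
clock: 4.03
eef_pos: [0.5445, -0.1921, 0.0565]
tool_rot: [0.17, 0.985, 0.0, -0.001]
ft_force: [-0.3, -0.2, -0.7]
grip_width: 0.0427
grasp_force: 0.0
```

Request:
move_arm --moves '[[[0,0,-0.005,0,50],[0,0,-0.008,0,50],[0,0,-0.008,0,50]]]'

```text
clock: 4.4
eef_pos: [0.5449, -0.1922, 0.049]
tool_rot: [0.17, 0.985, 0.0, -0.0]
ft_force: [-0.1, -0.5, -0.0]
grip_width: 0.0425
grasp_force: 0.0
```

```bash
python3 w.py w3.png; python3 - <<'E'
from h import *
q=[]
for n,(x0,y0,x1,y1) in [("scene",(215,160,315,260)),("side",(285,120,385,220))]:
    c=cam(n);q.append(cv2.resize(c["color"][y0:y1,x0:x1],(400,400),interpolation=2))
cv2.imwrite("pics/c3.png",np.hstack(q)[:,:,::-1])
E
```

```text
4.4 [ 0.5449 -0.1922  0.049 ] [ 0.3352  0.9421 -0.    ] [-0.34  0.49 -0.02  1.07 -0.    0.  ]
orange [ 309  208   22   91 1911] [319.4 252.6] [ 0.5461 -0.1912  0.081 ]
orange [595 270  39  18 181] [613.4 279.2] [ 0.6066 -0.0624  0.081 ]
```

View pics/c3.png

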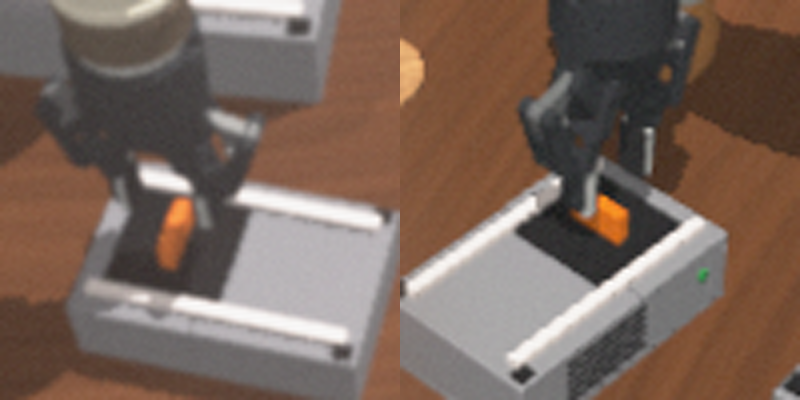

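The crop shows the fingers straddling the ridge: scene crop tips at (120,205) and (208,225), ridge at (178,230). There is no contact force yet. I lower a bit more and close.

Request:
move_arm --moves '[[[0.001,0,-0.005,0,50],[0.001,0,-0.009,0,50],[0.001,0,-0.009,0,0],[0.001,0,-0.009,0,0],[0.001,0,-0.009,0,0]]]'

```text
clock: 5.18
eef_pos: [0.5461, -0.1922, 0.0404]
tool_rot: [0.17, 0.985, 0.0, -0.0]
ft_force: [-0.7, 0.6, -0.3]
grip_width: 0.0048
grasp_force: 58.7
```

Request:
move_arm --moves '[[[0,0,0,0,0],[0,0,0,0,0]]]'

```text
clock: 5.42
eef_pos: [0.5461, -0.1922, 0.0404]
tool_rot: [0.17, 0.985, 0.0, -0.0]
ft_force: [-0.2, -0.1, -0.1]
grip_width: 0.0049
grasp_force: 58.8
```

Request:
move_arm --moves '[[[0.005,0.014,0,0,0],[0.01,0.028,0,0,0],[0.015,0.042,0,0,0],[0.02,0.0565,0,0,0],[0.02,0.0565,0,0,0]]]'

```text
clock: 6.05
eef_pos: [0.567, -0.1334, 0.0404]
tool_rot: [0.169, 0.986, 0.001, 0.0]
ft_force: [-0.2, 1.2, -0.6]
grip_width: 0.005
grasp_force: 59.0
```

Request:
move_arm --moves '[[[0.001,0.003,0,0,0],[0.002,0.006,0,0,0],[0.003,0.0085,0,0,0],[0.003,0.0085,0,0,0]]]'

```text
clock: 6.55
eef_pos: [0.5692, -0.1273, 0.0404]
tool_rot: [0.17, 0.985, 0.0, -0.0]
ft_force: [-1.3, 0.3, 1.3]
grip_width: 0.0052
grasp_force: 59.2
```

Request:
move_arm --moves '[[[0.001,0.002,0,0,0],[0.001,0.004,0,0,0],[0.002,0.006,0,0,0],[0.002,0.006,0,0,0]]]'

```text
clock: 7.05
eef_pos: [0.5694, -0.1266, 0.0404]
tool_rot: [0.172, 0.985, -0.005, -0.001]
ft_force: [-5.0, -12.5, 1.8]
grip_width: 0.005
grasp_force: 60.1
```

```bash
python3 w.py w4.png; python3 - <<'E'
from h import *
print(monitor.get_obs()["ft_force"])
for n in ["scene","side"]:
    c=cam(n);save(c,n+"4.png")
E
```

```text
7.05 [ 0.5694 -0.1266  0.0404] [ 0.3386  0.9409 -0.0102] [-0.21  0.51 -0.01  1.05 -0.01  0.13]
orange [411  81  86  36 257] [455.5  97.7] [ 0.523  -0.0515  0.081 ]
orange [430  98  72  27 384] [463.2 112.3] [ 0.5295 -0.05    0.081 ]
orange [ 445  104  195  111 6207] [549.5 162.4] [ 0.5609 -0.0214  0.081 ]
orange [ 305  211   23   95 1363] [316.4 251. ] [ 0.5659 -0.125   0.081 ]
orange [ 502  285  138   46 1040] [570.3 308.2] [ 0.632  -0.0242  0.081 ]
orange [481 290  83  29 440] [515.8 305.9] [ 0.6224 -0.0475  0.081 ]
orange [532 311 108  32 324] [579.1 328.2] [ 0.644 -0.022  0.081]
[ -4.9699951  -13.34553894   2.68635153]
```

View pics/w4.png

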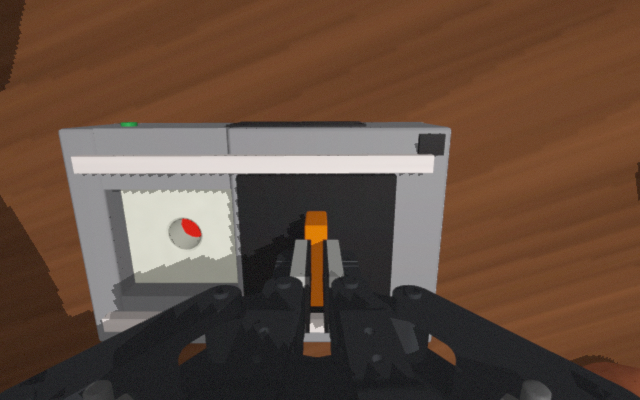

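The end stop is reached: 13 N and motion stalled. The wrist view shows the compartment open, with the hole at about (185,233) and the red button in it. I relax, release, rise and look at the hole.

Request:
move_arm --moves '[[[-0.001,-0.004,0,0,0],[-0.001,-0.004,0,0,40],[-0.001,-0.004,0,0,40],[-0.001,-0.004,0.05,0,40],[-0.001,-0.004,0.1,0,40]]]'

```text
clock: 7.82
eef_pos: [0.5702, -0.1244, 0.1409]
tool_rot: [0.17, 0.986, 0.0, -0.001]
ft_force: [1.7, -0.6, -0.2]
grip_width: 0.0341
grasp_force: 0.0
```

Request:
move_arm --moves '[[[-0.012,-0.03,0.06,0,50],[-0.022,-0.06,0.06,0,50],[-0.022,-0.06,0.06,0,50]]]'

```text
clock: 8.2
eef_pos: [0.5489, -0.1868, 0.202]
tool_rot: [0.171, 0.985, -0.0, 0.002]
ft_force: [0.6, 0.0, -0.6]
grip_width: 0.0431
grasp_force: 0.0
```

```bash
python3 w.py w5.png; cat > hole.py <<'E'
from h import *
c=cam("wrist");im=c["color"];h=cv2.cvtColor(im,cv2.COLOR_RGB2HSV)
m=cv2.inRange(h,(0,150,80),(4,255,255))|cv2.inRange(h,(174,150,80),(180,255,255))
n,l,st,ce=cv2.connectedComponentsWithStats(m)
for i in range(1,n):
    if st[i,4]>20: print("red",st[i],ce[i].round(1),plane(c,ce[i],.022).round(4))
# panel
w=cv2.inRange(h,(15,5,150),(60,70,255));n,l,st,ce=cv2.connectedComponentsWithStats(w)
for i in range(1,n):
    if st[i,4]>600: print("panel",st[i],ce[i].round(1),plane(c,ce[i],.04).round(4))
E
python3 hole.py; python3 - <<'E'
import cv2;i=cv2.imread('pics/w5.png');print(i.shape)
E
```

```text
8.2 [ 0.5489 -0.1868  0.202 ] [3.374e-01 9.414e-01 4.000e-04] [-0.33  0.39  0.25  1.42  0.    0.02]
orange [377 159  18  48 327] [382.7 180.9] [ 0.5685 -0.1307  0.081 ]
orange [524 262  51  66 836] [546.5 291.9] [ 0.7297 -0.0114  0.081 ]
red [297 169  15  13 144] [304.1 174.7] [ 0.549  -0.1994  0.022 ]
panel [271 149  66  58 677] [314.  170.5] [ 0.5453 -0.1868  0.04  ]
panel [568 294  63  59 920] [596.6 318.6] [0.8141 0.0582 0.04  ]
(400, 640, 3)
```

View pics/w5.png

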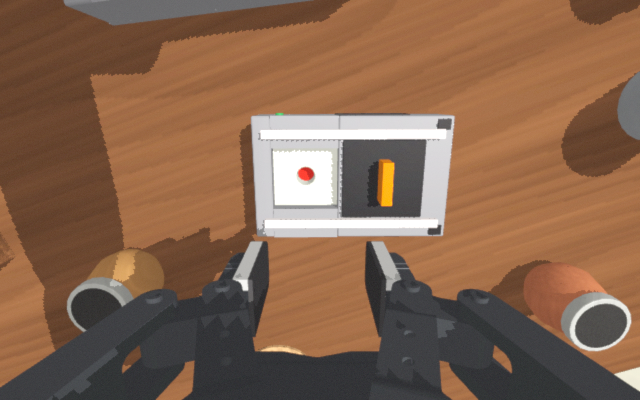

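The wrist view shows the hole at about (306,177) in the white panel, and the cover open with its ridge at (386,182). I measure the hole numerically and go towards the pin.

```bash
python3 - <<'E'
from h import *
c=cam("wrist")
x0,y0,x1,y1=278,153,333,205
g=cv2.cvtColor(c["color"],cv2.COLOR_RGB2HSV)[y0:y1,x0:x1]
m=((g[...,1]>60)|(g[...,2]<200)).astype(np.uint8)
n,l,st,ce=cv2.connectedComponentsWithStats(m)
for i in range(1,n):
    s=st[i]
    if s[4]>20:
        ctr=(s[0]+s[2]/2-.5+x0,s[1]+s[3]/2-.5+y0);print(s,ce[i]+[x0,y0],ctr,plane(c,ctr,.04).round(4))
K=cam("wrist")["obs"];print(K["eef_pos"])
np.savetxt("/tmp/v.txt",g[...,2],fmt="%d");print(g[15:36:2,15:42:2,2])
E
```

```text
[ 18  16  17  17 204] [304.43137255 176.24019608] (np.float64(304.0), np.float64(177.0)) [ 0.5474 -0.1976  0.04  ]
[ 0.54822859 -0.18436963  0.19971156]
[[255 255 255 255 255 241 246 255 255 255 255 255 255 255]
 [255 255 255 212 199 198 199 201 228 255 255 255 255 255]
 [255 255 255 255 255 212 200 198 198 225 255 255 255 255]
 [255 229 255 255 255 255 216 198 198 200 255 255 255 255]
 [255 221 255 255 255 255 255 197 197 195 232 255 255 255]
 [255 228 233 255 255 255 255 201 199 178 223 255 255 255]
 [255 232 224 255 255 255 255 214 192 174 244 255 255 255]
 [255 255 229 229 239 249 235 176 175 188 255 255 255 255]
 [255 255 251 227 223 217 206 179 189 254 255 255 255 255]
 [255 255 255 255 232 224 215 233 255 255 255 255 255 255]
 [255 255 255 255 255 255 255 255 255 255 255 255 255 255]]
```

Request:
move_arm --moves '[[[0,0.05,0.03,0,50],[0,0.1,0.06,0,50],[0,0.155,0.08,0,50],[0,0.21,0.08,0,50],[0,0.265,0.08,0,50]]]'

```text
clock: 9.02
eef_pos: [0.5479, 0.0826, 0.2801]
tool_rot: [0.169, 0.986, 0.0, -0.0]
ft_force: [1.0, -0.9, -0.6]
grip_width: 0.043
grasp_force: 0.0
```

Request:
move_arm --moves '[[[0,0.05,0,0,50],[0,0.1,0,0,50],[0,0.15,0,0,50],[0,0.2,0,0,50],[0,0.24,-0.01,0,50]]]'

```text
clock: 9.65
eef_pos: [0.5474, 0.3232, 0.27]
tool_rot: [0.169, 0.986, 0.0, 0.0]
ft_force: [1.1, -0.3, -0.2]
grip_width: 0.0427
grasp_force: 0.0
```

Request:
move_arm --moves '[[[-0.005,0.003,-0.02,0,50],[-0.005,0.003,-0.02,0,50]]]'

```text
clock: 9.9
eef_pos: [0.541, 0.3238, 0.2474]
tool_rot: [0.169, 0.986, -0.002, -0.002]
ft_force: [-0.1, -0.5, 0.1]
grip_width: 0.0431
grasp_force: 0.0
```

```bash
python3 w.py w6.png; python3 - <<'E'
from h import *
c=cam("wrist");h=cv2.cvtColor(c["color"],cv2.COLOR_RGB2HSV)
cv2.imwrite("pics/w6.png",c["color"][:,:,::-1])
E
```

```text
9.9 [0.541  0.3238 0.2474] [ 0.3322  0.9432 -0.0045] [0.54 0.51 0.55 1.61 0.   0.88]
orange [     0      0    640    358 119478] [333.  138.2] [0.5129 0.3503 0.081 ]
orange [  0 351  50  35 627] [ 16.2 364.9] [ 0.642  -0.0958  0.081 ]
orange [440 362  29  34 400] [450.9 381.7] [0.8373 0.3917 0.081 ]
orange [156 366  37  34 635] [178.8 386. ] [0.7344 0.0763 0.081 ]
blue [304 169  21  28 459] [314.4 182.7] [0.5421 0.3207 0.118 ]
```

```bash
cat > pin.py <<'E'
from h import *
for k in range(2):
    c=cam("wrist");h=cv2.cvtColor(c["color"],cv2.COLOR_RGB2HSV);m=cv2.inRange(h,(105,120,60),(130,255,255))
    n,l,st,ce=cv2.connectedComponentsWithStats(m);i=1+np.argmax(st[1:,4]);s=st[i]
    p=(s[0]+s[2]/2-.5,s[1]+s[3]-s[2]*.48-.5);print(c["obs"]["eef_pos"].round(4),s,p,plane(c,p,.118).round(4))
E
python3 pin.py
```

```text
[0.5427 0.323  0.2503] [304 166  21  28 451] (np.float64(314.0), np.float64(183.42)) [0.5456 0.3194 0.118 ]
[0.5433 0.3227 0.2511] [304 165  20  28 448] (np.float64(313.5), np.float64(182.9)) [0.5459 0.3189 0.118 ]
```

Request:
move_arm --moves '[[[0.0015,-0.0025,-0.05,0,50],[0.0015,-0.0025,-0.1,0,50],[0.0015,-0.0025,-0.1,0,50],[0.0015,-0.0025,-0.1,0,50]]]'

```text
clock: 10.6
eef_pos: [0.5464, 0.3206, 0.1532]
tool_rot: [0.17, 0.985, 0.001, 0.002]
ft_force: [-0.2, 0.2, 1.3]
grip_width: 0.0428
grasp_force: 0.0
```

```bash
python3 pin.py
```

```text
[0.5464 0.3206 0.1532] [300 180  29  43 981] (np.float64(314.0), np.float64(208.58)) [0.5452 0.3194 0.118 ]
[0.5469 0.3211 0.154 ] [299 180  29  42 977] (np.float64(313.0), np.float64(207.58)) [0.5452 0.3194 0.118 ]
```

Request:
move_arm --moves '[[[-0.001,-0.001,-0.04,0,50],[-0.001,-0.001,-0.08,0,50],[-0.001,-0.001,-0.103,0,50],[-0.001,-0.001,-0.103,0,50]]]'

```text
clock: 11.2
eef_pos: [0.5437, 0.3192, 0.0475]
tool_rot: [0.17, 0.985, -0.0, -0.0]
ft_force: [0.3, -0.0, 0.2]
grip_width: 0.0426
grasp_force: 0.0
```

Request:
move_arm --moves '[[[0,0,0,0,0],[0,0,0,0,0],[0,0,0,0,0],[0,0,0,0,0]]]'

```text
clock: 11.7
eef_pos: [0.5457, 0.3204, 0.0503]
tool_rot: [0.17, 0.985, 0.002, 0.002]
ft_force: [-0.7, 0.7, 5.6]
grip_width: 0.018
grasp_force: 58.8
```

Request:
move_arm --moves '[[[0,0,0.015,0,0],[0,0,0.04,0,0],[0,0,0.08,0,0],[0,0,0.12,0,0],[0,0,0.16,0,0]]]'

```text
clock: 12.32
eef_pos: [0.5433, 0.3189, 0.2096]
tool_rot: [0.17, 0.985, -0.0, 0.0]
ft_force: [1.9, 0.5, -0.5]
grip_width: 0.018
grasp_force: 59.1
```

```bash
cat > held.py <<'E'
from h import *
def tri(p):
    A=np.zeros((3,3));b=np.zeros(3)
    for c,px in p:
        d=att(c)@ray(c,px);d/=np.linalg.norm(d);P=np.eye(3)-np.outer(d,d);A+=P;b+=P@np.array(c["eye"])
    return np.linalg.solve(A,b)
def proj(c,X):
    v=att(c).T@(np.array(X)-np.array(c["eye"]));K=np.array(c["camera_matrix"]);p=K@np.array([v[0],-v[1],-v[2]]);return (p[:2]/p[2])
S=cam("scene");D=cam("side");o=monitor.get_obs();print(o["clock"],o["eef_pos"].round(4),o["grip_width"],o["grasp_force"],o["ft_force"].round(1))
q=[]
for c in(S,D):
    p=proj(c,o["eef_pos"]);m=cv2.inRange(cv2.cvtColor(c["color"],cv2.COLOR_RGB2HSV),(105,120,60),(130,255,255))
    n,l,st,ce=cv2.connectedComponentsWithStats(m);print("tcp px",p.round(1),[(s.tolist(),e.round(1).tolist()) for s,e in zip(st[1:],ce[1:]) if s[4]>15])
    x,y=int(p[0]),int(p[1]);q.append(cv2.resize(c["color"][max(0,y-50):y+50,x-50:x+50],(400,400),interpolation=2))
cv2.imwrite("pics/held.png",np.hstack(q)[:,:,::-1])
E
python3 held.py
```

```text
12.425 [0.546  0.3205 0.2143] 0.018389641354525758 59.11200740374625 [ 0.7  0.1 -0.3]
tcp px [469.2 161.5] [([469, 141, 13, 19, 103], [475.3, 149.9])]
tcp px [216.4 297.6] [([211, 274, 10, 23, 114], [216.1, 286.3])]
```

Request:
move_arm --moves '[[[0,-0.05,0.02,0,0],[0,-0.1,0.03,0,0],[0,-0.15,0.03,0,0],[0,-0.205,0.03,0,0],[0,-0.26,0.03,0,0]]]'

```text
clock: 13.05
eef_pos: [0.5429, 0.0575, 0.2372]
tool_rot: [0.17, 0.985, -0.0, -0.0]
ft_force: [0.9, -0.8, -0.5]
grip_width: 0.0179
grasp_force: 59.1
```

Request:
move_arm --moves '[[[0,-0.055,0,0,0],[0,-0.11,0,0,0],[0,-0.16,0,0,0],[0,-0.21,-0.02,0,0],[0.002,-0.257,-0.04,0,0]]]'

```text
clock: 13.68
eef_pos: [0.5451, -0.1995, 0.197]
tool_rot: [0.17, 0.985, 0.0, -0.0]
ft_force: [-0.1, 0.3, -0.4]
grip_width: 0.0183
grasp_force: 59.1
```

Request:
move_arm --moves '[[[0,0,-0.02,0,0],[0,0,-0.04,0,0],[0,0,-0.06,0,0],[0,0,-0.06,0,0],[0,0,-0.06,0,0]]]'

```text
clock: 14.3
eef_pos: [0.5459, -0.1978, 0.1381]
tool_rot: [0.17, 0.985, -0.0, 0.0]
ft_force: [-0.2, 0.3, -0.2]
grip_width: 0.0186
grasp_force: 59.2
```

```bash
python3 held.py; python3 - <<'E'
from h import *
c=cam("wrist");a=c["color"][100:330,200:430]
s=cam("scene")["color"][140:255,205:320];print(c["obs"]["eef_pos"])
cv2.imwrite("pics/w7.png",np.hstack([cv2.resize(a,(400,400),interpolation=2),cv2.resize(s,(400,400),interpolation=2)])[:,:,::-1])
E
```

```text
14.4 [ 0.5464 -0.198   0.1386] 0.017955099604597374 59.15335968369618 [ 0.5 -0.2 -0.5]
tcp px [252.2 201.1] [([245, 182, 8, 17, 59], [248.3, 189.5])]
tcp px [336.6 149.8] [([334, 126, 9, 22, 96], [339.2, 138.5])]
[ 0.54640964 -0.19800926  0.1386239 ]
```

View pics/w7.png

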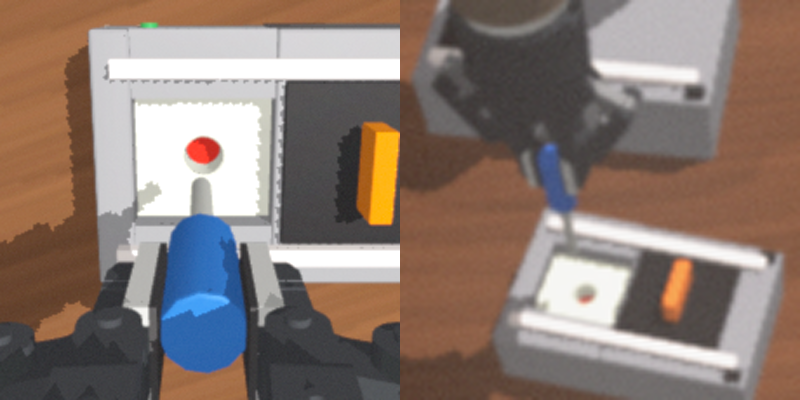

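The wrist crop shows the pin straight in the grip, tip at (201,182) just below the hole at (203,154); casting that to check the offset. The pin tip matches the tool axis 44 mm below the TCP.

```bash
python3 - <<'E'
from h import *
c=cam("wrist");print(c["obs"]["eef_pos"].round(4))
x0,y0,x1,y1=285,165,352,203
g=cv2.cvtColor(c["color"],cv2.COLOR_RGB2HSV)[y0:y1,x0:x1]
m=((g[...,1]>60)|(g[...,2]<225)).astype(np.uint8)
n,l,st,ce=cv2.connectedComponentsWithStats(m)
for i in range(1,n):
    s=st[i]
    if s[4]>30: p=(s[0]+s[2]/2-.5+x0,s[1]+s[3]/2-.5+y0);print(s,p,plane(c,p,.04).round(4))
print(plane(c,(317,188.6),.04).round(4),"tip",plane(c,(315.6,204.6),c["obs"]["eef_pos"][2]-.044).round(4))
red=cv2.inRange(cv2.cvtColor(c["color"],cv2.COLOR_RGB2HSV)[y0:y1,x0:x1],(0,150,80),(4,255,255))
ys,xs=np.nonzero(red);p=(xs.mean()+x0,ys.mean()+y0);print("red",p,plane(c,p,.022).round(4))
E
```

```text
[ 0.5463 -0.198   0.1385]
[ 62   0   5  38 120] (np.float64(349.0), np.float64(183.5)) [ 0.5523 -0.1714  0.04  ]
[ 21  14  23  21 353] (np.float64(317.0), np.float64(189.0)) [ 0.5478 -0.198   0.04  ]
[ 0.5475 -0.1979  0.04  ] tip [ 0.5453 -0.1983  0.0945]
red (np.float64(316.4228855721393), np.float64(186.24875621890547)) [ 0.5494 -0.1991  0.022 ]
```

Request:
move_arm --moves '[[[0.002,0,0,0,0],[0.002,0,-0.02,0,0],[0.002,0,-0.04,0,0],[0.002,0,-0.055,0,0],[0.002,0,-0.065,0,0]]]'

```text
clock: 15.18
eef_pos: [0.5475, -0.1977, 0.0716]
tool_rot: [0.17, 0.985, 0.0, -0.0]
ft_force: [0.1, -0.1, -0.0]
grip_width: 0.018
grasp_force: 59.2
```

Request:
move_arm --moves '[[[0,0,-0.003,0,0],[0,0,-0.006,0,0],[0,0,-0.006,0,0]]]'

```text
clock: 15.55
eef_pos: [0.5479, -0.1979, 0.0667]
tool_rot: [0.17, 0.985, -0.0, 0.0]
ft_force: [0.3, -0.4, 0.1]
grip_width: 0.0181
grasp_force: 59.1
```

Tip is at about 23 mm with no contact yet. I press on in small steps.

Request:
move_arm --moves '[[[0,0,-0.003,0,0],[0,0,-0.005,0,0],[0,0,-0.005,0,0]]]'

```text
clock: 15.92
eef_pos: [0.5483, -0.198, 0.062]
tool_rot: [0.17, 0.985, -0.0, 0.001]
ft_force: [-0.7, -0.4, 4.1]
grip_width: 0.0184
grasp_force: 59.5
```

Request:
move_arm --moves '[[[0,0,-0.002,0,0],[0,0,-0.003,0,0],[0,0,-0.003,0,0]]]'

```text
clock: 16.3
eef_pos: [0.5492, -0.1983, 0.061]
tool_rot: [0.17, 0.985, -0.0, 0.002]
ft_force: [-1.5, 0.1, 13.3]
grip_width: 0.0179
grasp_force: 60.7
```

Bottomed: 13 N and stalled at the expected tip height of 17 mm. I hold, check that it is steady and the cover unmoved, then hand in.

Request:
move_arm --moves '[[[0,0,-0.001,0,0],[0,0,-0.001,0,0],[0,0,-0.001,0,0],[0,0,-0.001,0,0],[0,0,-0.001,0,0]]]'

```text
clock: 16.92
eef_pos: [0.5496, -0.1985, 0.0609]
tool_rot: [0.17, 0.985, -0.0, 0.003]
ft_force: [-2.3, 1.2, 15.9]
grip_width: 0.0182
grasp_force: 61.2
```

```bash
python3 - <<'E'
from h import *
c=cam("scene");m=cv2.inRange(cv2.cvtColor(c["color"],cv2.COLOR_RGB2HSV),(5,170,140),(20,255,255));m[:200]=0;m[250:]=0;m[:,:245]=0;m[:,310:]=0
ys,xs=np.nonzero(m);print(plane(c,(xs.mean(),ys.mean()),.07).round(4))
o=monitor.get_obs();print(o["clock"],o["eef_pos"],o["ft_force"],o["grasp_force"])
E
```

```text
[ 0.5708 -0.1268  0.07  ]
16.975 [ 0.54954144 -0.19848056  0.0608638 ] [-1.62011327  0.78813971 15.97603608] 61.16088766604662
```

```bash
python3 -c "
from workcell import job
print(job.job_done())"
```

```text
the job is handed in; nothing more can be done
None
```

I slid the small grey keeper's cover open to its end stop and handed the job in with the pin still gripped and pressing the red button to its stop at about 16 N; no verdict came back.

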